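# Ready a media bottle for the steriliser

## Robot

A 6-joint arm with a two-finger parallel gripper is mounted at the origin on the work surface. World frame = base frame: x ahead of the robot, y to its left, z up, the work surface at z = 0. Lengths are in m, angles in rad, forces in N, time in s.
With the tool pointing down it reaches from about 0.275 to 1 m from the base axis. Payload 8.4 kg.
Tool frame: the origin (TCP) lies between the finger pads; the fingertips stand manip.nose_length ahead of it and the grasp point (between the pads) lies 3 mm ahead of it (manip.nose_length is the distance from the TCP to the fingertips, in m); z points along the fingers, y is the line along which they close (so a half turn about z gives the same grasp; the last joint's range is limited). The gripper opens to 85 mm and grips with 20 to 120 N. Pads are 22 mm wide; open, the fingers measure 114 mm over their backs; the gripper's body (76 mm by 85 mm) begins 54 mm behind the grasp point. The pads swing forward as they close: fully open they stand 13 mm farther back than shut.
Start: joints at [1.306, 0.353, 1.633, -0, 1.155, -0.002], TCP at [0.162, 0.604, 0.253] pointing down, gripper open.
Joint ranges: [-2.63, 2.63], [-0.92, 2.1], [0.06, 2.66], [-1.3, 4.44], [0, 2.69], [-3.02, 3.02]. Speed limits (rad/s): [2.22, 2.22, 2.79, 3.14, 3.14, 3.14].

## Interface

Orientations are given as a 3x3 rotation matrix whose columns are the frame's x, y, z axes.
In Python, from rig import manip gives the robot as it stands.
- The arm moves only by the tool drive_tool, never from a script. Its argument "increments" is text: rows parted by semicolons, each of 7 numbers parted by spaces: the opening, from -1 (shut) to 1 (fully open), so that 0 is half open, then the shift along the world's x, y, z in mm, then the turn, a rotation vector about the world's x, y, z in rad. A call has 1 to 5 rows; each row shifts and turns the commanded pose from where the row before left it; what a row does not reach is not made up. A row lasts 1/12 s, in which the tool goes at most 41.7 mm and 7.16 degrees, less where a joint would pass 70% of its speed; a pose out of reach is approached as far as the arm can. A call is refused whole if a number of a shift passes 41.7 or a number of a turn 0.125, either way. A call with a gripper value outside its range is refused whole. The fingers move at their own pace and stop on an object; "squeeze" is the grip in N (left out, the last holds). Time passes only in rows, so rows that do not move let the fingers close. It gives the time, the measured TCP pose, the force, the opening and the grip force at its end, in the units of the state.
- manip.read_state(): the state, without advancing time (a new reading comes with each control period).
- manip.read_camera(name): name is "scene" or "top" or "wrist"; returns a dict with "pixels" (420x560x3 uint8, red, green, blue), "K" (3x3 intrinsics, pixels), "R" (3x3) and "t" (3): a world point X has camera coordinates R X + t. Camera axes: x right, y down, z forward; pixel columns grow to the right and rows downward; lengths in m; the calibration is good to about 2 mm. A picture is of the moment at which its call begins. There is no depth.
- manip.sign_off(): hands the job in; it is judged then, once.
The state is a dict: "time_s": time; "q": joint angles; "qvel": joint speeds; "joint_torque": joint torques, N m; "ee_pos": TCP position; "tcp_rot": TCP orientation; "wrist_force": force on the tool from outside, world axes, zero at the start; "ft_torque": the same for the moment, N m; "gripper_width": finger opening in m; "gripper_force": force on a finger pad.
Only numpy, scipy, OpenCV 4.12 (cv2) and the standard library are available. Lean on these libraries where they do the work, as an engineer would, in place of code of your own. Each camera call takes 0.05 s, during which the arm holds its last target. There are 200 camera calls.

## Task

Set the loose square glass bottle upright in a free socket of the steel carrier, without dropping it. There, screw its cap on until it bottoms out, then back it off a quarter turn so that steam can get in, and finish still gripping the cap at that setting, ready for it to be taped: do not let go of it. Leave the other things on the bench where they are.

Things in the scene. Friction and masses are not known exactly. Their poses are not given: they have to be found in the camera images.
- bottle: the bottle to prepare: clear square glass, 50 x 50 mm, white patch on its -x and +x sides, sides straight up to 64 mm, shoulder to 77 mm, then the neck with a blue screw cap; top of the cap at 107 mm as found; empty, about 0.19 kg; loose on the bench. Origin: centre of its underside, z up, x and y square to its sides. Grip it across its sides (above 40 mm, to clear the carrier) or by the cap.
- cap: the blue plastic screw cap on that bottle: ribbed cylinder, 40 mm diameter, 24 mm high. Origin: on the axis at the underside of its skirt, which is 81 mm above the bottle's underside when the cap is bottomed; z up, turns with the cap. It rises 4 mm a turn (0.64 mm a radian) as it is unscrewed.
- cap_turn (a joint): angle of the cap on the bottle, rad: 0 = bottomed out against a hard stop, grows as it is unscrewed (anticlockwise seen from above). It is found started on the thread, between 2.4 and 3.8; it cannot go beyond 5.5. The thread drags with a steady 0.06 N m and stays where it is left.
- carrier: three-place bottle carrier of steel sheet, 72 x 252 mm, low wire bails at its ends (to 149 mm from the centre); does not move. Three square sockets in a row along its y, 80 mm apart, 54 mm wide inside, square to its axes; floor 10 mm above the bench, walls to 42 mm, flared lips to 49 mm (mouth 63 mm wide). A bottle in it can turn about 5 degrees either way. Origin: bench level under the centre.
- pocket0 (a point): centre of the floor of the socket at the carrier's -y end; free at the start
- pocket1 (a point): centre of the floor of the middle socket; free at the start
- pocket2 (a point): centre of the floor of the socket at the carrier's +y end; holds a bottle at the start
- done_bottle: bystander: bottle of the same kind, 106 mm high with cap, standing in socket 2. Origin: centre of its underside.
- round_bottle: bystander: round glass bottle, 56 mm diameter, 107 mm high, with the same blue cap, standing on the bench. Origin: centre of its underside.
- tape_roll: bystander: roll of paper tape lying flat, 80 mm diameter, 19 mm high. Origin: centre of its underside.
- pen: bystander: white marker pen with a black cap, 135 mm long, 12 mm thick, lying along its x. Origin: near its middle, at the underside.
- cryo_box: bystander: blue box of white-capped vials, 133 x 133 mm, 45 mm high. Origin: centre of its underside.
- tube_rack: bystander: red tube rack, 100 x 210 mm, 62 mm high, with blue-capped tubes up to 117 mm high. Origin: centre of its underside.
- slide_box: bystander: flat clear-lidded box, 120 x 87 mm, 34 mm high. Origin: centre of its underside.
There are look-alikes about, which are no part of the job. Leave any purple look-alike of the bottle alone.

How it is judged:
On the way, in this order (a step that is already met when the one before it is completed fails the run):
1. the square bottle stands in a free socket of the carrier (((horizontal distance between bottle and pocket0 below 0.006 m and z of bottle in the frame of pocket0 below 0.003 m) or (horizontal distance between bottle and pocket1 below 0.006 m and z of bottle in the frame of pocket1 below 0.003 m)) and angle between bottle's own z axis and vertical below 0.07 rad), for 0.2 s.
2. standing there, its cap is screwed down until it bottoms out (((horizontal distance between bottle and pocket0 below 0.006 m and z of bottle in the frame of pocket0 below 0.003 m) or (horizontal distance between bottle and pocket1 below 0.006 m and z of bottle in the frame of pocket1 below 0.003 m)) and value of joint cap_turn below 0.08 rad), for 0.2 s.
3. the cap is backed off a quarter turn, in the grip (((horizontal distance between bottle and pocket0 below 0.006 m and z of bottle in the frame of pocket0 below 0.003 m) or (horizontal distance between bottle and pocket1 below 0.006 m and z of bottle in the frame of pocket1 below 0.003 m)) and value of joint cap_turn between 1.221 and 1.921 rad and contact force between the fingers and cap above 3 N), for 0.3 s.
At the end, for the whole second after the job is handed in: Bottle upright in socket 0 or 1 (6 mm of its centre, under 3 mm off its floor, tilt under 0.07 rad); cap, after bottoming out (below 0.08 rad), backed off a quarter turn within 20 degrees (1.22 to 1.92 rad), at rest, still gripped by the fingers with over 3 N (all of step 3 and angle between bottle's own z axis and vertical below 0.07 rad and velocity of joint cap_turn between -0.05 and 0.05 rad/s and linear speed of bottle below 0.02 m/s); the arm keeps its last pose, push and grip.
It fails at once if the bottle is tipped over (angle between bottle's own z axis and vertical above 0.6 rad).
It fails at once if the bottle is dropped (falls free of the fingers by more than about 10 mm) (linear speed of bottle above 0.45 m/s and contact force between the fingers and bottle below 0.1 N).
It fails at once if another bottle is shifted by more than 30 mm (distance of any of done_bottle, round_bottle from where it was at the start of the episode above 0.03 m).
It fails at once if the tape roll, pen, vial box, tube rack or flat box is shifted by more than 30 mm (distance of any of tape_roll, pen, cryo_box, tube_rack, slide_box from where it was at the start of the episode above 0.03 m).
It also fails if it takes over 72 s, if anything falls off the work surface, if the arm or the gripper's body presses on something with over 40 N, if the wrist force passes 120 N, or if a joint passes its speed limit or range.

## Working session

There is one attempt and no reset: what is moved stays moved. The work goes in short steps, Python scripts to look and compute and a tool call to move; the robot and the scene stay as the last step left them, time stands still between calls to the robot, and variables do not carry over. Pictures are saved under pics/ and viewed, at most 10 in all, crops included, and the job is handed in when it is done.

Besides the shell and the picture viewer there is one more tool, called after "Emit:" as name(argument=value, ...) on one line, values as JSON. drive_tool: Moves the arm, as the interface text tells. Its arguments: {"type":"object","properties":{"increments":{"type":"string"},"squeeze":{"type":"number"}},"required":["increments"]}

```bash
mkdir -p pics
cat > h.py <<'E'
import numpy as np, cv2, pickle
from rig import manip
def shot(n,f):
    c=manip.read_camera(n); pickle.dump(c,open(f'pics/{f}.pkl','wb'))
    cv2.imwrite(f'pics/{f}.png',c['pixels'][:,:,::-1]); return c
def load(f): return pickle.load(open(f'pics/{f}.pkl','rb'))
def proj(c,X):
    p=(c['K']@(c['R']@np.atleast_2d(X).T+np.array(c['t']).reshape(3,1))); return (p[:2]/p[2]).T
def ray(c,u,v,z):
    R=np.array(c['R']);t=np.array(c['t']);o=-R.T@t;d=R.T@np.linalg.solve(c['K'],[u,v,1.]);return o+d*(z-o[2])/d[2]
E
python3 - <<'E'
from h import *
a=shot('top','top0')['pixels'];b=shot('scene','scene0')['pixels']
for n in('top0','scene0'):
    c=load(n);print(n,-c['R'].T@c['t'],c['K'][0,0])
    cv2.imwrite(f'pics/{n}b.png',cv2.resize(c['pixels'][:,:,::-1],(800,600),interpolation=cv2.INTER_CUBIC))
s=manip.read_state();print({k:np.round(v,3).tolist() for k,v in s.items()},manip.nose_length)
E
```

```text
top0 [ 0.43950369 -0.03757549  0.92781966] 422.84262898970775
scene0 [ 1.40750766 -0.26052455  0.87595612] 470.92060110833535
{'time_s': 0.1, 'q': [1.306, 0.354, 1.634, -0.0, 1.155, -0.002], 'qvel': [-0.0, -0.002, -0.001, 0.001, 0.001, -0.001], 'joint_torque': [-0.001, -60.636, -34.282, 0.0, 0.004, -0.0], 'ee_pos': [0.162, 0.603, 0.253], 'tcp_rot': [[-0.966, 0.26, -0.0], [0.26, 0.966, -0.001], [-0.0, -0.001, -1.0]], 'wrist_force': [0.308, 0.333, 0.028], 'ft_torque': [-0.035, -0.02, -0.018], 'gripper_force': 0.0, 'gripper_width': 0.085} 0.022
```

View pics/top0b.png

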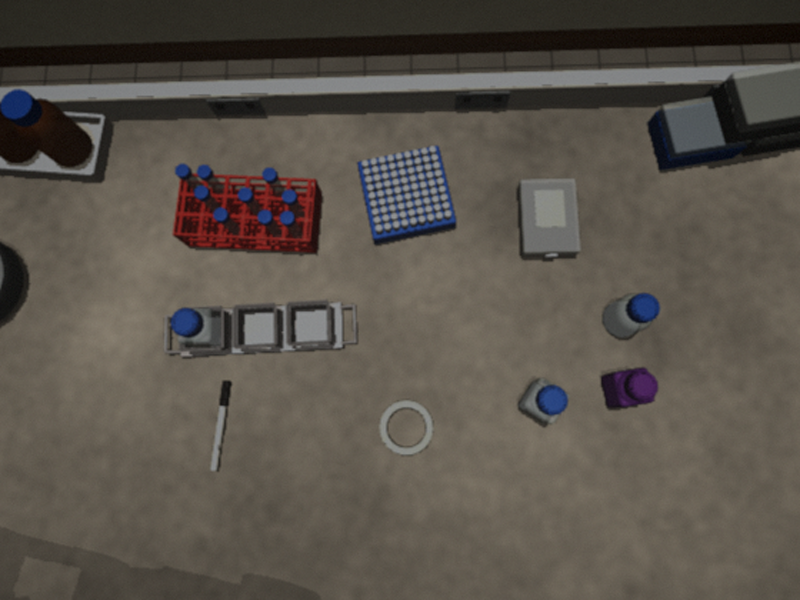

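View pics/scene0b.png

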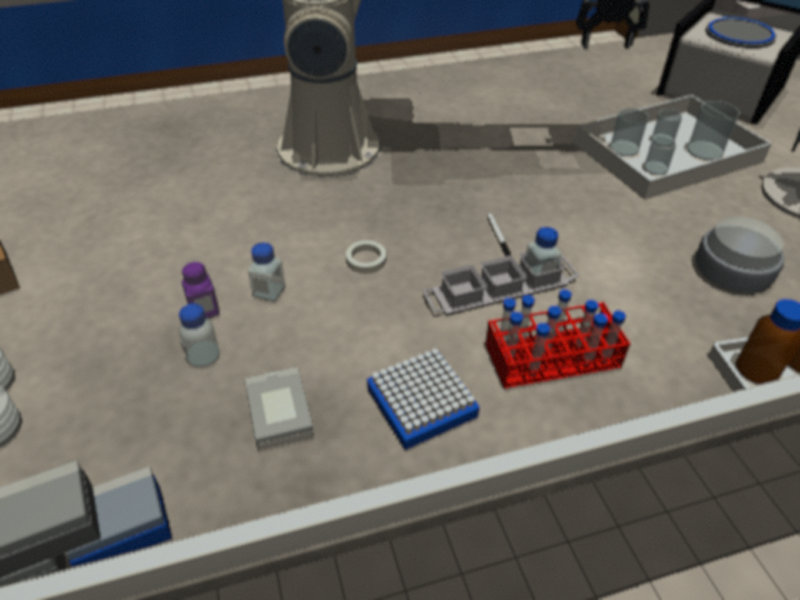

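The top view (800x600) has four bottle-like candidates:
- A clear square bottle with a blue cap at (550,401).
- A clear round bottle at (640,308).
- A purple look-alike at (635,387).
- A bottle already in the carrier at (187,322).

The one at (550,401) fits: it is square, clear, blue-capped and loose. The free sockets are at (258,328) and (310,325). I'll confirm this in an enlarged crop.

Run:
```python
from h import *
t=load('top0')['pixels'][:,:,::-1];s=load('scene0')['pixels'][:,:,::-1]
# bottle top crop x350-470,y205-295 ; scene x115-215,y155-265
r=lambda im,w,h:cv2.resize(im,(w,h),interpolation=cv2.INTER_CUBIC)
a=r(t[255:305,355:415],480,400); b=r(s[165:215,165:205],320,400); 
d=r(t[200:250,110:260],800,200*800//600)[:200] if 0 else r(t[205:250,110:260],660,198)
im=np.zeros((600,800,3),np.uint8);im[:400,:480]=a;im[:400,480:800]=b;im[402:600,:660]=d
cv2.imwrite('pics/crop0.png',im)
```

```text
(no output)
```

View pics/crop0.png

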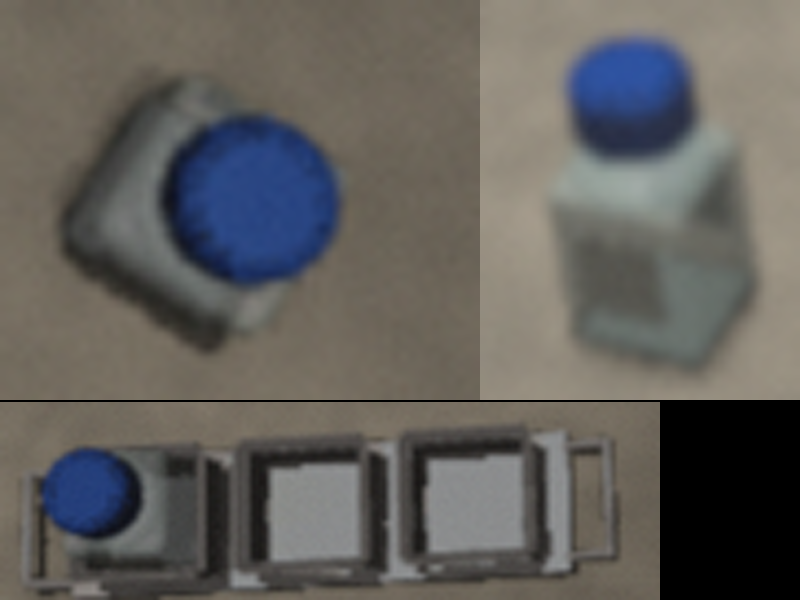

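The crop confirms it: a clear square body with a blue cap, cap centre at about (387.0,279.8) in top pixels, turned roughly 37° in the image.

Run:
```python
from h import *
c=load('top0')
print('cap',ray(c,387,279.8,.107))
f=lambda x,y:(x/8+355,y/8+255)
P=[ray(c,*f(*p),z) for p,z in [((65,235),.060),((210,345),.060),((65,235),0.),((210,345),0)]]
print(P); d=P[1]-P[0]; print(np.degrees(np.arctan2(d[1],d[0])))
g=lambda x,y:(x/4.4+110,(y-402)/4.4+205)
for n,q in(('s0',[(400,432),(532,428),(545,568),(408,572)]),('s1',[(235,440),(365,435),(385,575),(240,580)])):
    W=np.array([ray(c,*g(*p),.049) for p in q]);print(n,W.mean(0),np.round(W,3).tolist())
```

```text
cap [ 0.46323717 -0.21801384  0.107     ]
[array([ 0.456104  , -0.18019404,  0.06      ]), array([ 0.42868192, -0.21477582,  0.06      ]), array([ 0.45725173, -0.19005452,  0.        ]), array([ 0.42793371, -0.22702724,  0.        ])]
-128.41312684291358
s0 [0.57896331 0.1187865  0.049     ] [[0.613, 0.154, 0.049], [0.613, 0.09, 0.049], [0.545, 0.083, 0.049], [0.544, 0.148, 0.049]]
s1 [0.57660801 0.19855888 0.049     ] [[0.61, 0.235, 0.049], [0.611, 0.171, 0.049], [0.543, 0.159, 0.049], [0.542, 0.229, 0.049]]
```

Emit:
drive_tool(increments="1 10 -41 0 0 0 0.12; 1 10 -41 0 0 0 0.12; 1 10 -41 0 0 0 0.12; 1 10 -41 0 0 0 0.12; 1 10 -41 0 0 0 0.12")

```text
time_s: 0.52
ee_pos: [0.2116, 0.3991, 0.2528]
tcp_rot: [[-0.941, -0.337, -0.0], [-0.337, 0.941, -0.001], [0.0, -0.001, -1.0]]
wrist_force: [0.9, 0.5, -0.4]
gripper_width: 0.0852
gripper_force: 0.0
```

Emit:
drive_tool(increments="1 31 -23 0 0 0 0.05; 1 31 -23 0 0 0 0.05; 1 31 -23 0 0 0 0.05; 1 31 -23 0 0 0 0.05; 1 31 -23 0 0 0 0.05")

```text
time_s: 0.93
ee_pos: [0.3678, 0.2846, 0.2533]
tcp_rot: [[-0.831, -0.556, 0.0], [-0.556, 0.831, 0.0], [-0.0, 0.0, -1.0]]
wrist_force: [-0.8, 0.7, -0.5]
gripper_width: 0.0855
gripper_force: 0.0
```

Emit:
drive_tool(increments="1 31 -23 0 0 0 0; 1 31 -23 0 0 0 0; 1 31 -23 0 0 0 0; 1 31 -23 0 0 0 0; 1 30 -25 0 0 0 0")

```text
time_s: 1.35
ee_pos: [0.522, 0.1677, 0.2531]
tcp_rot: [[-0.833, -0.554, -0.0], [-0.554, 0.833, 0.0], [0.0, 0.0, -1.0]]
wrist_force: [-0.0, 0.8, -0.2]
gripper_width: 0.0855
gripper_force: 0.0
```

Run:
```python
from h import *
s=manip.read_state();print({k:np.round(s[k],3).tolist() for k in('q','ee_pos','tcp_rot')})
c=shot('wrist','w1');print(-c['R'].T@c['t']-s['ee_pos'],c['R'])
cv2.imwrite('pics/w1b.png',cv2.resize(c['pixels'][:,:,::-1],(800,600),interpolation=cv2.INTER_CUBIC))
```

```text
{'q': [0.308, 0.234, 1.799, 0.0, 1.109, -1.85], 'ee_pos': [0.522, 0.168, 0.253], 'tcp_rot': [[-0.833, -0.554, -0.0], [-0.554, 0.833, 0.0], [0.0, 0.0, -1.0]]}
[-0.06570541 -0.04335874  0.11943716] [[-5.54542293e-01  8.32155333e-01  5.88863425e-04]
 [ 7.92919297e-01  5.28180691e-01  3.03815973e-01]
 [ 2.52511056e-01  1.68945727e-01 -9.52730554e-01]]
```

View pics/w1b.png

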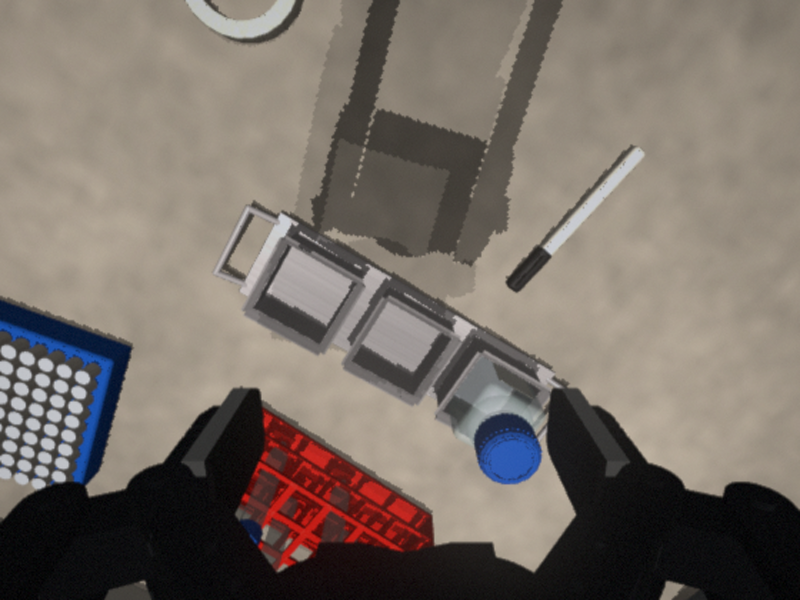

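The wrist view shows socket 0 with its rim corners at about (285,238), (362,280), (320,352) and (245,310). The socket 1 rim is next to it, centred at about (402,348), and the done bottle is in socket 2.

Run:
```python
from h import *
from scipy.optimize import least_squares
c=load('w1')
# corners order: (+x,+y)... sort by world
q0=np.array([(285,238),(362,280),(320,352),(245,310)])*.7
q1=np.array([(385,290),(458,335),(418,403),(344,365)])*.7
W=np.array([ray(c,*p,.049)[:2] for p in np.r_[q0,q1]]);print(np.round(W,4).tolist(),W[:4].mean(0),W[4:].mean(0))
S=.5*np.array([(-1,-1),(-1,1),(1,1),(1,-1)])
def res(v):
    R=np.array([[np.cos(v[2]),-np.sin(v[2])],[np.sin(v[2]),np.cos(v[2])]])
    return (np.r_[v[3]*S+[0,-.08],v[3]*S]@R.T+v[:2]-W).ravel()
r=least_squares(res,[.577,.2,0,.063]);v=r.x;print(v,np.degrees(v[2]),np.round(r.fun*1000,1))
R=np.array([[np.cos(v[2]),-np.sin(v[2])],[np.sin(v[2]),np.cos(v[2])]])
print('p0',v[:2]+R@[0,-.08],'p1',v[:2])
im=cv2.resize(c['pixels'][95:255,150:320][:,:,::-1],(800,753),interpolation=cv2.INTER_CUBIC)[:600]
f=lambda X:[tuple(int(round(a)) for a in ((p-[150,95])*[800/170,753/160])) for p in proj(c,X)]
for off in(0,-.08):
  for s,z in((.063,.049),(.054,.01)):
    pts=np.c_[(s*S+[0,off])@R.T+v[:2],np.full(4,z)]
    cv2.polylines(im,[np.array(f(pts))],True,(0,255,0),1)
cv2.imwrite('pics/w1fit.png',im)
```

```text
[[0.5514, 0.092], [0.5476, 0.1501], [0.6096, 0.1536], [0.6111, 0.0938], [0.5448, 0.1671], [0.5441, 0.2283], [0.6047, 0.2351], [0.6088, 0.1732]] [0.57991353 0.12237074] [0.5755972  0.20092475]
[0.57548699 0.20158337 0.05673992 0.06101351] 3.250958182615625 [-0.1 -2.5  0.3  0.3 -0.8  0.3  1.1 -0.8  1.9  2.3 -0.8  2.1 -0.5 -1.4
 -1.1 -0.4]
p0 [0.58002375 0.12171212] p1 [0.57548699 0.20158337]
```

View pics/w1fit.png

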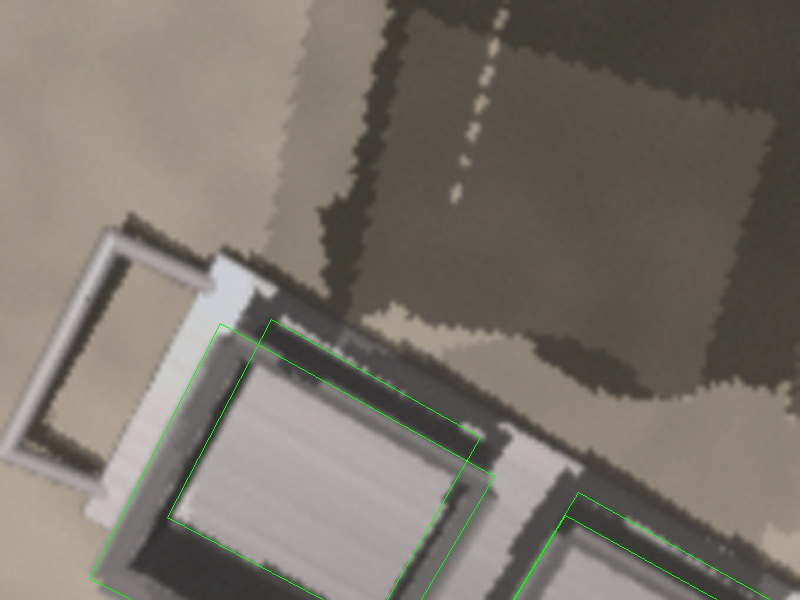

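Emit:
drive_tool(increments="1 0 -40 0 0 0 0; 1 0 -40 0 0 0 0; 1 0 -40 0 0 0 0; 1 0 -40 0 0 0 0; 1 0 -40 0 0 0 0")

```text
time_s: 1.82
ee_pos: [0.5202, -0.0326, 0.2531]
tcp_rot: [[-0.832, -0.554, -0.0], [-0.554, 0.832, 0.0], [0.0, 0.0, -1.0]]
wrist_force: [0.6, -0.9, 0.6]
gripper_width: 0.0852
gripper_force: 0.0
```

Emit:
drive_tool(increments="1 0 -40 0 0 0 0; 1 0 -40 0 0 0 0; 1 0 -40 0 0 0 0; 1 0 -20 0 0 0 0; 1 0 0 0 0 0 0")

```text
time_s: 2.23
ee_pos: [0.5204, -0.1746, 0.253]
tcp_rot: [[-0.834, -0.551, -0.0], [-0.551, 0.834, -0.001], [0.001, -0.001, -1.0]]
wrist_force: [0.1, -0.1, -0.4]
gripper_width: 0.0853
gripper_force: 0.0
```

Run:
```python
from h import *
c=load('top0')
for p in [(635,387),(642,308),(287,217),(264,216),(289,196)]: print(p,ray(c,p[0]*.7,p[1]*.7,.11))
s=manip.read_state();print(np.round(s['q'],3),s['ee_pos'])
c=shot('wrist','w2')
cv2.imwrite('pics/w2b.png',cv2.resize(c['pixels'][:,:,::-1],(800,600),interpolation=cv2.INTER_CUBIC))
```

```text
(635, 387) [ 0.47846461 -0.32638109  0.11      ]
(642, 308) [ 0.58461396 -0.34499212  0.11      ]
(287, 217) [0.72517692 0.14377418 0.11      ]
(264, 216) [0.7274216  0.17694246 0.11      ]
(289, 196) [0.75679153 0.14165662 0.11      ]
[-3.260e-01  2.350e-01  1.797e+00 -1.000e-03  1.109e+00 -2.480e+00] [ 0.52042706 -0.17462846  0.25302888]
```

View pics/w2b.png

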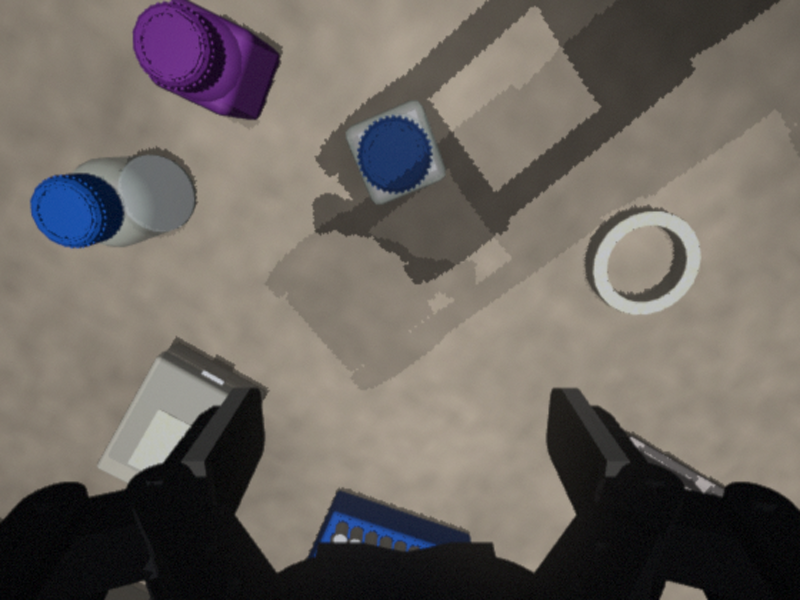

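The wrist view shows the bottle nearly straight below. The cap centre is at (395,154), and the body corners are at about (347,125), (416,101), (446,179) and (376,205). The round bottle and the purple look-alike lie to the left.

Run:
```python
from h import *
c=load('w2')
print('cap',ray(c,395*.7,154*.7,.105))
W=np.array([ray(c,x*.7,y*.7,.064)[:2] for x,y in[(347,125),(416,101),(446,179),(376,205)]])
E=np.roll(W,-1,0)-W;print('body',W.mean(0),np.hypot(*E.T),np.degrees(np.arctan2(E[:,1],E[:,0]))%90)
```

```text
cap [ 0.46254109 -0.21869489  0.105     ]
body [ 0.46308606 -0.21834398] [0.04292073 0.04820058 0.04592555 0.04972007] [51.46154337 56.28040387 53.55574937 52.70042479]
```

Emit:
drive_tool(increments="1 -12 -9 0 0 0 -0.12; 1 -12 -9 0 0 0 -0.12; 1 -12 -9 0 0 0 -0.12; 1 -12 -9 0 0 0 -0.12; 1 -9.4 -7.4 0 0 0 -0.12")

```text
time_s: 2.7
ee_pos: [0.4625, -0.2132, 0.253]
tcp_rot: [[-1.0, 0.018, -0.001], [0.018, 1.0, 0.001], [0.001, 0.001, -1.0]]
wrist_force: [-0.4, -0.2, 0.0]
gripper_width: 0.0851
gripper_force: 0.0
```

Emit:
drive_tool(increments="1 0 0 -20 0 0 -0.12; 1 0 0 -25 0 0 -0.12; 1 0 0 -25 0 0 -0.12; 1 0 0 -20 0 0 -0.12; 1 0 0 0 0 0 -0.045")

```text
time_s: 3.12
ee_pos: [0.4611, -0.2117, 0.1595]
tcp_rot: [[-0.856, 0.517, -0.006], [0.517, 0.856, 0.003], [0.006, -0.0, -1.0]]
wrist_force: [-0.3, -0.1, 0.0]
gripper_width: 0.0852
gripper_force: 0.0
```

Emit:
drive_tool(increments="1 1.8 -6.5 -15 0 0 0; 1 0 0 -15 0 0 0; 1 0 0 -15 0 0 0; 1 0 0 -12 0 0 0; 1 0 0 0 0 0 0")

```text
time_s: 3.53
ee_pos: [0.4639, -0.2187, 0.1042]
tcp_rot: [[-0.859, 0.511, -0.004], [0.511, 0.859, 0.002], [0.004, -0.0, -1.0]]
wrist_force: [-0.3, -0.1, -0.4]
gripper_width: 0.0852
gripper_force: 0.0
```

Emit:
drive_tool(increments="1 0 0 0 0 0 0; 1 0 0 0 0 0 0")

```text
time_s: 3.7
ee_pos: [0.4655, -0.2202, 0.1068]
tcp_rot: [[-0.859, 0.512, 0.0], [0.512, 0.859, -0.0], [-0.0, 0.0, -1.0]]
wrist_force: [0.0, -0.8, 1.2]
gripper_width: 0.0853
gripper_force: 0.0
```

Run:
```python
from h import *
s=manip.read_state();print(np.round(s['q'],3),s['ee_pos'],s['tcp_rot'])
c=shot('wrist','w3')
cv2.imwrite('pics/w3b.png',cv2.resize(c['pixels'][:,:,::-1],(800,600),interpolation=cv2.INTER_CUBIC))
```

```text
[-0.445  0.38   1.986  0.     0.775 -1.479] [ 0.46553573 -0.22015511  0.10682952] [[-8.59239428e-01  5.11573528e-01  3.60788344e-04]
 [ 5.11573549e-01  8.59239491e-01 -3.79294702e-05]
 [-3.29407306e-04  1.51979278e-04 -9.99999934e-01]]
```

View pics/w3b.png

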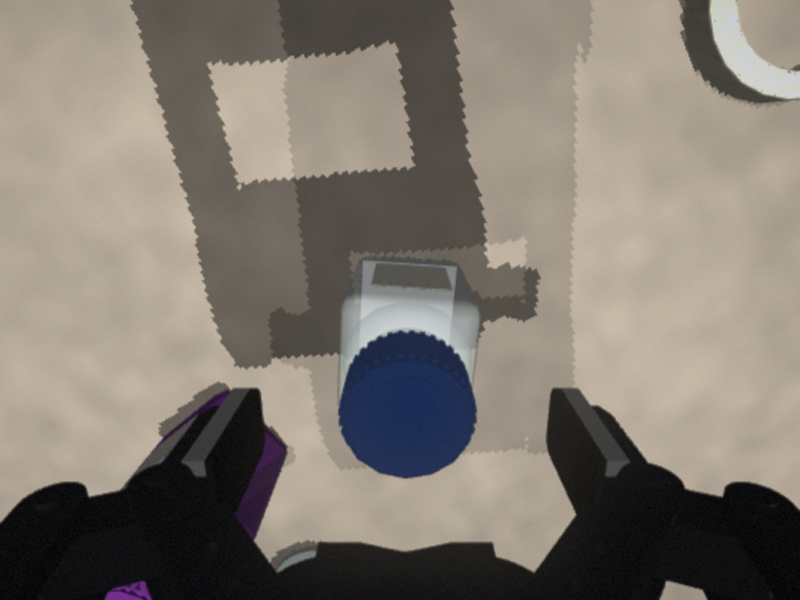

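The cap sits centred between the open fingers at (408,412). The bottle's far edge runs from (363,262) to (457,265). I'll refine the position and yaw from these.

Run:
```python
from h import *
c=load('w3')
print('cap',ray(c,408*.7,410*.7,.107))
for z,p in((0,[(363,262),(457,265)]),(.0,[(363,262),(455,267)]),(.064,[(345,296),(478,300)]),(0.064,[(345,296),(478,305)])):
    a,b=[ray(c,x*.7,y*.7,z)[:2] for x,y in p];d=b-a;print(a,b,np.hypot(*d),np.degrees(np.arctan2(d[1],d[0]))%90)
```

```text
cap [ 0.45863321 -0.21576443  0.107     ]
[ 0.43428225 -0.22530001] [ 0.45826148 -0.18781062] 0.04450233906907114 57.39590596921138
[ 0.43428225 -0.22530001] [ 0.4586307  -0.18909677] 0.04362937289952807 56.077236837418376
[ 0.43097335 -0.2244481 ] [ 0.45580374 -0.18552693] 0.04616715201987867 57.463504856695344
[ 0.43097335 -0.2244481 ] [ 0.45742037 -0.18639136] 0.04634393953964235 55.203150696092344
```

Emit:
drive_tool(increments="1 -2.4 1.8 -4 0 0 0; 1 0 0 0 0 0 0")

```text
time_s: 3.92
ee_pos: [0.4623, -0.2185, 0.1023]
tcp_rot: [[-0.859, 0.512, -0.0], [0.512, 0.859, 0.0], [0.0, 0.0, -1.0]]
wrist_force: [0.6, 0.0, -0.4]
gripper_width: 0.0853
gripper_force: 0.0
```

Emit:
drive_tool(increments="1 0 0 0 0 0 -0.12; 1 0 0 0 0 0 -0.12; 1 0 0 0 0 0 -0.12; 1 0 0 0 0 0 -0.12; 1 0 0 0 0 0 -0.12")

```text
time_s: 4.33
ee_pos: [0.4627, -0.219, 0.1026]
tcp_rot: [[-0.414, 0.91, 0.0], [0.91, 0.414, -0.0], [-0.0, 0.0, -1.0]]
wrist_force: [-0.2, 1.0, 0.1]
gripper_width: 0.0852
gripper_force: 0.0
```

Emit:
drive_tool(increments="1 0 0 0 0 0 -0.12; 1 0 0 0 0 0 -0.12; 1 0 0 0 0 0 -0.12; 1 0 0 0 0 0 -0.12; 1 0 0 0 0 0 -0.12")

```text
time_s: 4.75
ee_pos: [0.4627, -0.219, 0.1025]
tcp_rot: [[0.172, 0.985, 0.0], [0.985, -0.172, -0.0], [-0.0, 0.0, -1.0]]
wrist_force: [-0.3, -0.2, -0.2]
gripper_width: 0.0854
gripper_force: 0.0
```

Emit:
drive_tool(increments="1 0 0 0 0 0 -0.12; 1 0 0 0 0 0 -0.12; 1 0 0 0 0 0 -0.12; 1 0 0 0 0 0 0; 1 0 0 0 0 0 0")

```text
time_s: 5.17
ee_pos: [0.4627, -0.219, 0.1025]
tcp_rot: [[0.5, 0.866, 0.0], [0.866, -0.5, -0.0], [0.0, 0.0, -1.0]]
wrist_force: [-0.3, 0.4, 0.6]
gripper_width: 0.0855
gripper_force: 0.0
```

Close gently here to centre the cap along this axis.

Emit:
drive_tool(increments="0 0 0 0 0 0 0; -0.1 0 0 0 0 0 0; -0.2 0 0 0 0 0 0; -0.3 0 0 0 0 0 0; -0.4 0 0 0 0 0 0", squeeze=20)

```text
time_s: 5.58
ee_pos: [0.4629, -0.2191, 0.1024]
tcp_rot: [[0.502, 0.865, 0.0], [0.865, -0.502, -0.0], [0.0, 0.0, -1.0]]
wrist_force: [1.1, -0.4, 0.4]
gripper_width: 0.0393
gripper_force: 23.3
```

Emit:
drive_tool(increments="-0.4 0 0 0 0 0 0; -0.4 0 0 0 0 0 0; -0.4 0 0 0 0 0 0; -0.4 0 0 0 0 0 0")

```text
time_s: 5.92
ee_pos: [0.4629, -0.2191, 0.1024]
tcp_rot: [[0.503, 0.864, 0.0], [0.864, -0.503, -0.0], [0.0, 0.0, -1.0]]
wrist_force: [0.8, -0.8, 1.3]
gripper_width: 0.0393
gripper_force: 23.3
```

Emit:
drive_tool(increments="0.6 0 0 0 0 0 0; 0.6 0 0 0 0 0 0; 0.6 0 0 0 0 0 0; 0.6 0 0 0 0 0 0.12; 0.6 0 0 0 0 0 0.12")

```text
time_s: 6.33
ee_pos: [0.4626, -0.2189, 0.1022]
tcp_rot: [[0.278, 0.961, -0.0], [0.961, -0.278, 0.0], [0.0, -0.0, -1.0]]
wrist_force: [-0.6, 0.3, 0.5]
gripper_width: 0.0685
gripper_force: 0.0
```

Emit:
drive_tool(increments="0.6 0 0 0 0 0 0.12; 0.6 0 0 0 0 0 0.12; 0.6 0 0 0 0 0 0.12; 0.6 0 0 0 0 0 0.12; 0.6 0 0 0 0 0 0.12")

```text
time_s: 6.75
ee_pos: [0.4626, -0.2189, 0.1022]
tcp_rot: [[-0.314, 0.95, -0.0], [0.95, 0.314, 0.0], [0.0, -0.0, -1.0]]
wrist_force: [-0.7, -0.5, -0.3]
gripper_width: 0.0683
gripper_force: 0.0
```

Emit:
drive_tool(increments="0.6 0 0 0 0 0 0.12; 0.6 0 0 0 0 0 0.12; 0.6 0 0 0 0 0 0.12; 0.6 0 0 0 0 0 0.12; 0.6 0 0 0 0 0 0.12")

```text
time_s: 7.17
ee_pos: [0.4626, -0.2189, 0.1022]
tcp_rot: [[-0.795, 0.607, -0.0], [0.607, 0.795, 0.0], [0.0, -0.0, -1.0]]
wrist_force: [0.9, -0.6, -0.6]
gripper_width: 0.068
gripper_force: 0.0
```

Emit:
drive_tool(increments="0.6 0 0 0 0 0 0.12; 0.6 0 0 0 0 0 0; -0.3 0 0 0 0 0 0; -0.5 0 0 0 0 0 0; -0.5 0 0 0 0 0 0")

```text
time_s: 7.58
ee_pos: [0.4628, -0.2189, 0.1023]
tcp_rot: [[-0.857, 0.515, 0.0], [0.515, 0.857, 0.0], [-0.0, 0.0, -1.0]]
wrist_force: [-0.3, 1.3, 0.1]
gripper_width: 0.0389
gripper_force: 23.0
```

Emit:
drive_tool(increments="-0.5 0 0 0 0 0 0; -0.5 0 0 0 0 0 0; -0.5 0 0 0 0 0 0; -0.5 0 0 0 0 0 0; -0.5 0 0 0 0 0 0", squeeze=50)

```text
time_s: 8.0
ee_pos: [0.4628, -0.2189, 0.1024]
tcp_rot: [[-0.859, 0.513, 0.0], [0.513, 0.859, 0.0], [-0.0, 0.0, -1.0]]
wrist_force: [0.6, 2.1, 3.4]
gripper_width: 0.0386
gripper_force: 49.9
```

Emit:
drive_tool(increments="-0.5 0 0 8 0 0 0; -0.5 0 0 18 0 0 0; -0.5 0 0 25 0 0 0; -0.5 0 0 20 0 0 0; -0.5 0 0 9 0 0 0")

```text
time_s: 8.42
ee_pos: [0.4636, -0.2195, 0.1848]
tcp_rot: [[-0.859, 0.512, 0.003], [0.512, 0.859, -0.001], [-0.003, 0.0, -1.0]]
wrist_force: [0.7, 0.7, -2.7]
gripper_width: 0.0384
gripper_force: 50.8
```

Emit:
drive_tool(increments="-0.5 4 10 0 0 0 0.06; -0.5 8 24 0 0 0 0.06; -0.5 11 32 0 0 0 0.06; -0.5 12 35 0 0 0 0.06; -0.5 12 35 0 0 0 0.06")

```text
time_s: 8.83
ee_pos: [0.5095, -0.0818, 0.1819]
tcp_rot: [[-0.972, 0.234, -0.001], [0.234, 0.972, -0.0], [0.001, -0.0, -1.0]]
wrist_force: [0.9, -0.7, -2.7]
gripper_width: 0.0383
gripper_force: 50.9
```

Emit:
drive_tool(increments="-0.5 12 35 0 0 0 0.06; -0.5 12 35 0 0 0 0.06; -0.5 12 35 0 0 0 0.06; -0.5 12 35 0 0 0 0.06; -0.5 11 30 0 0 0 0.06")

```text
time_s: 9.25
ee_pos: [0.5687, 0.0893, 0.1818]
tcp_rot: [[-0.998, -0.066, -0.001], [-0.066, 0.998, -0.0], [0.001, 0.0, -1.0]]
wrist_force: [-0.1, -0.8, -2.1]
gripper_width: 0.0384
gripper_force: 50.7
```

Emit:
drive_tool(increments="-0.5 8 22 0 0 0 0.06; -0.5 3 11 0 0 0 0; -0.5 0 0 0 0 0 0; -0.5 0 0 0 0 0 0")

```text
time_s: 9.58
ee_pos: [0.5791, 0.1198, 0.1816]
tcp_rot: [[-0.993, -0.122, -0.001], [-0.122, 0.993, -0.001], [0.001, -0.001, -1.0]]
wrist_force: [-0.4, -0.8, -2.7]
gripper_width: 0.0387
gripper_force: 51.0
```

Run:
```python
from h import *
s=manip.read_state();print(np.round(s['q'],3),s['ee_pos'],s['wrist_force'],s['ft_torque'],s['gripper_width'])
c=shot('wrist','w4');t=shot('top','top4')
im=np.zeros((600,800,3),np.uint8)
im[:,:400]=cv2.resize(c['pixels'][130:400,190:370][:,:,::-1],(400,600),interpolation=cv2.INTER_CUBIC)
im[:,400:]=cv2.resize(t['pixels'][175:280,180:250][:,:,::-1],(400,600),interpolation=cv2.INTER_CUBIC)
cv2.imwrite('pics/w4b.png',im)
```

```text
[ 2.020e-01  3.790e-01  1.771e+00 -1.000e-03  9.930e-01 -1.491e+00] [0.57907351 0.11984041 0.1816333 ] [-0.37850904 -0.83523418 -2.73297324] [-0.06943548  0.02889066  0.01508499] 0.03868847952567827
```

View pics/w4b.png

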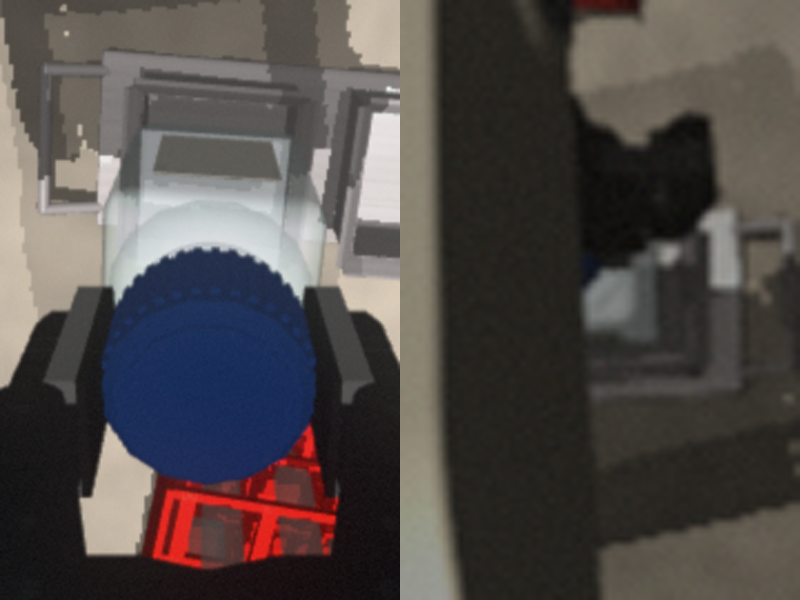

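The bottle hangs above socket 0 with its underside parallel to the carrier edges. I'll compare the far edges of the bottle and the socket rim in this same picture.

Run:
```python
from h import *
c=load('w4');f=lambda x,y:(190+x/2.2222,130+y/2.2222)
def edge(n,a,b,z):
    A,B=ray(c,*f(*a),z)[:2],ray(c,*f(*b),z)[:2];d=B-A;print(n,A.round(4),B.round(4),((A+B)/2).round(4),np.hypot(*d).round(4),np.degrees(np.arctan2(*d)).round(2)*-1)
edge('bottle bottom',(143,128),(290,138),.079)
edge('patch top',(160,137),(275,142),.1) 
edge('rim',(140,82),(312,90),.049)
edge('carrier edge',(105,52),(325,70),.02)
R=lambda a:np.array([[np.cos(a),-np.sin(a)],[np.sin(a),np.cos(a)]])
im=cv2.resize(c['pixels'][130:310,170:410][:,:,::-1],(800,600),interpolation=cv2.INTER_CUBIC)
S=np.array([(-1,-1),(-1,1),(1,1),(1,-1)])
def draw(cen,a,s,z,col):
    X=np.c_[S*s/2@R(a).T+cen,np.full(4,z)];p=(proj(c,X)-[170,130])*3.3333
    cv2.polylines(im,[p.round().astype(int)],True,col,1)
a=.05;cen=np.array([.5795,.1205])
draw(cen,a,.063,.049,(0,255,0));draw(cen+R(a)@[0,.08],a,.063,.049,(0,255,0))
draw(cen,a,.054,.042,(0,255,255))
draw(np.array([.5791,.1198]),a,.05,.079,(0,0,255))
cv2.imwrite('pics/w4c.png',im)
```

```text
bottle bottom [0.5588 0.0978] [0.5565 0.142 ] [0.5576 0.1199] 0.0442 3.02
patch top [0.5553 0.1038] [0.5528 0.1351] [0.5541 0.1194] 0.0314 4.46
rim [0.551  0.0936] [0.5466 0.151 ] [0.5488 0.1223] 0.0576 4.34
carrier edge [0.5472 0.0778] [0.5439 0.1592] [0.5455 0.1185] 0.0814 2.35
```

View pics/w4c.png

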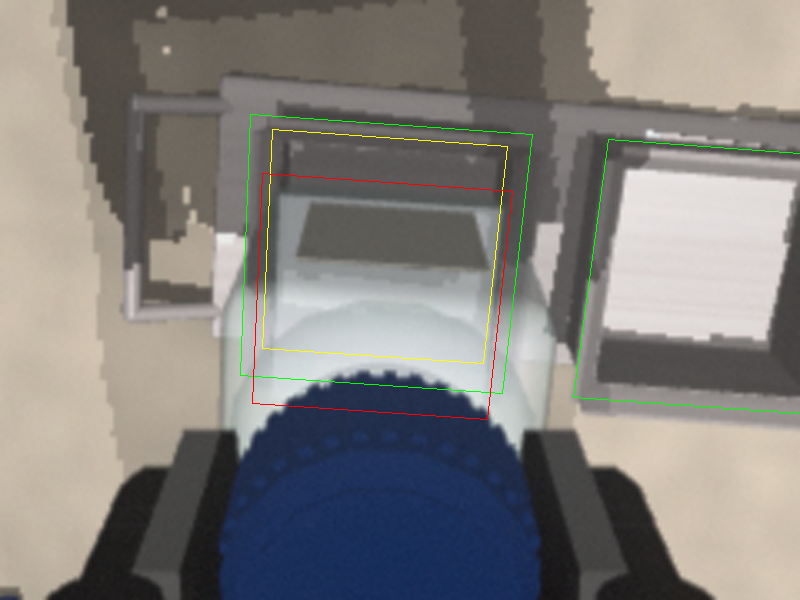

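Emit:
drive_tool(increments="-0.5 0.4 0.7 -10 0 0 0; -0.5 0 0 -12 0 0 0; -0.5 0 0 -8 0 0 0; -0.5 0 0 -4 0 0 0; -0.5 0 0 -4 0 0 0")

```text
time_s: 10.1
ee_pos: [0.5802, 0.1204, 0.1435]
tcp_rot: [[-0.993, -0.121, -0.0], [-0.121, 0.993, -0.0], [0.0, -0.0, -1.0]]
wrist_force: [3.3, -2.3, 11.4]
gripper_width: 0.0387
gripper_force: 52.2
```

Emit:
drive_tool(increments="-0.5 0 0 -4 0 0 0; -0.5 0 0 -4 0 0 0; -0.5 0 0 -3 0 0 0; -0.5 0 0 0 0 0 0")

```text
time_s: 10.43
ee_pos: [0.5798, 0.1207, 0.1325]
tcp_rot: [[-0.993, -0.122, -0.001], [-0.122, 0.993, -0.0], [0.001, -0.0, -1.0]]
wrist_force: [0.7, 0.5, -3.2]
gripper_width: 0.0386
gripper_force: 52.3
```

Emit:
drive_tool(increments="-0.5 0 0 -4 0 0 0; -0.5 0 0 -4 0 0 0; -0.5 0 0 -4 0 0 0; -0.5 0 0 -3 0 0 0; -0.5 0 0 0 0 0 0")

```text
time_s: 10.85
ee_pos: [0.5799, 0.1207, 0.1175]
tcp_rot: [[-0.993, -0.122, -0.001], [-0.122, 0.993, -0.0], [0.001, -0.0, -1.0]]
wrist_force: [0.8, 0.1, -2.6]
gripper_width: 0.0386
gripper_force: 52.3
```

Emit:
drive_tool(increments="-0.5 0 0 -2 0 0 0; -0.5 0 0 -1.5 0 0 0; -0.5 0 0 0 0 0 0")

```text
time_s: 11.1
ee_pos: [0.5801, 0.1207, 0.1146]
tcp_rot: [[-0.993, -0.122, -0.0], [-0.122, 0.993, -0.0], [0.0, 0.0, -1.0]]
wrist_force: [0.4, 0.6, -2.3]
gripper_width: 0.0382
gripper_force: 52.3
```

Emit:
drive_tool(increments="-0.5 0 0 -1 0 0 0; -0.5 0 0 0 0 0 0; -0.5 0 0 -1 0 0 0; -0.5 0 0 0 0 0 0")

```text
time_s: 11.43
ee_pos: [0.5802, 0.1208, 0.1128]
tcp_rot: [[-0.993, -0.122, 0.0], [-0.122, 0.993, 0.0], [-0.0, 0.0, -1.0]]
wrist_force: [1.3, 0.2, -1.7]
gripper_width: 0.0384
gripper_force: 52.4
```

Emit:
drive_tool(increments="-0.5 0 0 -0.7 0 0 0; -0.5 0 0 0 0 0 0; -0.5 0 0 0 0 0 0")

```text
time_s: 11.68
ee_pos: [0.5805, 0.1209, 0.1125]
tcp_rot: [[-0.993, -0.122, 0.001], [-0.122, 0.993, 0.0], [-0.001, 0.0, -1.0]]
wrist_force: [1.5, 0.8, 2.9]
gripper_width: 0.0387
gripper_force: 52.6
```

Force contact at z=0.1125 means the bottle is standing on the socket floor. Next I screw the cap down clockwise, following the thread descent.

Emit:
drive_tool(increments="-0.5 0 0 0 0 0 0; -0.5 0 0 0 0 0 0; -0.5 0 0 -0.08 0 0 -0.12; -0.5 0 0 -0.08 0 0 -0.12; -0.5 0 0 -0.08 0 0 -0.12")

```text
time_s: 12.1
ee_pos: [0.5805, 0.1209, 0.1122]
tcp_rot: [[-0.97, 0.241, 0.001], [0.241, 0.97, 0.0], [-0.001, 0.0, -1.0]]
wrist_force: [0.5, 1.9, 3.3]
gripper_width: 0.0384
gripper_force: 53.1
```

Emit:
drive_tool(increments="-0.5 0 0 -0.08 0 0 -0.12; -0.5 0 0 -0.08 0 0 -0.12; -0.5 0 0 -0.08 0 0 -0.12; -0.5 0 0 -0.08 0 0 -0.12; -0.5 0 0 -0.08 0 0 -0.12")

```text
time_s: 12.52
ee_pos: [0.5807, 0.1211, 0.1119]
tcp_rot: [[-0.665, 0.747, 0.001], [0.747, 0.665, 0.001], [-0.0, 0.001, -1.0]]
wrist_force: [1.9, 3.0, 3.9]
gripper_width: 0.0387
gripper_force: 52.9
```

```bash
cat > st.py <<'E'
from h import *
s=manip.read_state();x=s['tcp_rot'][:,0] if hasattr(s['tcp_rot'],'shape') else np.array(s['tcp_rot'])[:,0]
print('t',round(s['time_s'],2),'p',np.round(s['ee_pos'],4),'yaw',round(float(np.arctan2(x[1],x[0])),3),'q6',round(s['q'][5],3),'F',np.round(s['wrist_force'],1),'T',np.round(s['ft_torque'],3),'tau6',round(s['joint_torque'][5],3))
E
python3 st.py
```

```text
t 12.52 p [0.5807 0.1211 0.1119] yaw 2.298 q6 -0.525 F [1.9 3.  3.9] T [ 0.516 -0.275  0.1  ] tau6 -2.304
```

Emit:
drive_tool(increments="-0.5 0 0 -0.08 0 0 -0.12; -0.5 0 0 -0.08 0 0 -0.12; -0.5 0 0 -0.08 0 0 -0.12; -0.5 0 0 -0.08 0 0 -0.12; -0.5 0 0 -0.08 0 0 -0.12")

```text
time_s: 12.93
ee_pos: [0.581, 0.1213, 0.1116]
tcp_rot: [[-0.127, 0.992, 0.002], [0.992, 0.127, 0.001], [0.001, 0.002, -1.0]]
wrist_force: [3.2, 3.4, 4.0]
gripper_width: 0.0385
gripper_force: 52.7
```

Emit:
drive_tool(increments="-0.5 0 0 -0.08 0 0 -0.12; -0.5 0 0 -0.08 0 0 -0.12; -0.5 0 0 -0.08 0 0 -0.12; -0.5 0 0 -0.08 0 0 -0.12; -0.5 0 0 -0.08 0 0 -0.12")

```text
time_s: 13.35
ee_pos: [0.5813, 0.1213, 0.1113]
tcp_rot: [[0.456, 0.89, 0.003], [0.89, -0.456, 0.001], [0.002, 0.002, -1.0]]
wrist_force: [3.9, 2.8, 2.6]
gripper_width: 0.0386
gripper_force: 52.7
```

```bash
python3 st.py
```

```text
t 13.35 p [0.5813 0.1213 0.1113] yaw 1.098 q6 0.676 F [3.9 2.8 2.6] T [ 0.583 -0.557  0.087] tau6 -2.303
```

Emit:
drive_tool(increments="-0.5 0 0 -0.06 0 0 -0.08; -0.5 0 0 -0.06 0 0 -0.08; -0.5 0 0 -0.06 0 0 -0.08")

```text
time_s: 13.6
ee_pos: [0.5815, 0.1213, 0.1112]
tcp_rot: [[0.653, 0.758, 0.003], [0.758, -0.653, 0.001], [0.003, 0.002, -1.0]]
wrist_force: [3.5, 3.1, 3.3]
gripper_width: 0.0384
gripper_force: 52.8
```

```bash
python3 st.py
```

```text
t 13.6 p [0.5815 0.1213 0.1112] yaw 0.86 q6 0.914 F [3.5 3.1 3.3] T [ 0.591 -0.643  0.053] tau6 -1.502
```

Emit:
drive_tool(increments="-0.5 0 0 -0.06 0 0 -0.08; -0.5 0 0 -0.06 0 0 -0.08; -0.5 0 0 -0.06 0 0 -0.08")

```text
time_s: 13.85
ee_pos: [0.5816, 0.1213, 0.111]
tcp_rot: [[0.814, 0.581, 0.003], [0.581, -0.814, 0.001], [0.003, 0.001, -1.0]]
wrist_force: [4.0, 2.6, 3.1]
gripper_width: 0.0383
gripper_force: 52.8
```

```bash
python3 st.py
```

```text
t 13.85 p [0.5816 0.1213 0.111 ] yaw 0.62 q6 1.154 F [4.  2.6 3.1] T [ 0.521 -0.698  0.051] tau6 -1.516
```

Emit:
drive_tool(increments="-0.5 0 0 -0.06 0 0 -0.08; -0.5 0 0 -0.06 0 0 -0.08; -0.5 0 0 -0.06 0 0 -0.08")

```text
time_s: 14.1
ee_pos: [0.5817, 0.1212, 0.1108]
tcp_rot: [[0.929, 0.371, 0.003], [0.371, -0.929, 0.001], [0.003, 0.0, -1.0]]
wrist_force: [3.2, 2.7, 3.0]
gripper_width: 0.0385
gripper_force: 52.8
```

```bash
python3 st.py
```

```text
t 14.1 p [0.5817 0.1212 0.1108] yaw 0.38 q6 1.394 F [3.2 2.7 3. ] T [ 0.471 -0.759  0.024] tau6 -1.517
```

Emit:
drive_tool(increments="-0.5 0 0 -0.06 0 0 -0.08; -0.5 0 0 -0.06 0 0 -0.08; -0.5 0 0 -0.06 0 0 -0.08")

```text
time_s: 14.35
ee_pos: [0.5828, 0.1218, 0.1111]
tcp_rot: [[0.99, 0.14, 0.006], [0.14, -0.99, 0.002], [0.006, -0.001, -1.0]]
wrist_force: [6.5, 7.1, 1.3]
gripper_width: 0.0386
gripper_force: 52.6
```

```bash
python3 st.py
```

```text
t 14.35 p [0.5828 0.1218 0.1111] yaw 0.141 q6 1.633 F [6.5 7.1 1.3] T [ 1.447 -1.105  1.059] tau6 -0.619
```

Torque jumped to 1.06 N m, so the cap has bottomed out. I'll hold it there.

Emit:
drive_tool(increments="-0.5 0 0 0 0 0 0; -0.5 0 0 0 0 0 0; -0.5 0 0 0 0 0 0; -0.5 0 0 0 0 0 0")

```text
time_s: 14.68
ee_pos: [0.5827, 0.1219, 0.111]
tcp_rot: [[0.989, 0.145, 0.006], [0.145, -0.989, 0.002], [0.006, -0.001, -1.0]]
wrist_force: [7.0, 5.0, 1.4]
gripper_width: 0.0386
gripper_force: 52.7
```

```bash
python3 st.py
```

```text
t 14.68 p [0.5827 0.1219 0.111 ] yaw 0.145 q6 1.629 F [7.  5.  1.4] T [ 1.216 -1.25   0.863] tau6 0.87
```

Emit:
drive_tool(increments="-0.5 0 0 0 0 0 0.04; -0.5 0 0 0 0 0 0.04; -0.5 0 0 0 0 0 0")

```text
time_s: 14.93
ee_pos: [0.5821, 0.1219, 0.1109]
tcp_rot: [[0.975, 0.224, 0.004], [0.224, -0.975, 0.002], [0.005, -0.001, -1.0]]
wrist_force: [3.9, 4.8, 3.4]
gripper_width: 0.0386
gripper_force: 53.0
```

```bash
python3 st.py
```

```text
t 14.93 p [0.5821 0.1219 0.1109] yaw 0.226 q6 1.547 F [3.9 4.8 3.4] T [ 1.136 -0.891  0.036] tau6 -0.698
```

Emit:
drive_tool(increments="-0.5 0 0 0 0 0 0.06; -0.5 0 0 0.04 0 0 0.06; -0.5 0 0 0 0 0 0")

```text
time_s: 15.18
ee_pos: [0.5815, 0.1215, 0.1107]
tcp_rot: [[0.94, 0.34, 0.003], [0.34, -0.94, 0.001], [0.003, -0.0, -1.0]]
wrist_force: [3.7, 3.1, 3.9]
gripper_width: 0.0383
gripper_force: 52.9
```

```bash
python3 st.py
```

```text
t 15.18 p [0.5815 0.1215 0.1107] yaw 0.347 q6 1.426 F [3.7 3.1 3.9] T [ 0.721 -0.698  0.052] tau6 -1.01
```

Emit:
drive_tool(increments="-0.5 0 0 0.08 0 0 0.12; -0.5 0 0 0.08 0 0 0.12; -0.5 0 0 0.08 0 0 0.12; -0.5 0 0 0.08 0 0 0.12; -0.5 0 0 0.08 0 0 0.12")

```text
time_s: 15.6
ee_pos: [0.5812, 0.1215, 0.1111]
tcp_rot: [[0.582, 0.813, 0.002], [0.813, -0.582, 0.001], [0.002, 0.001, -1.0]]
wrist_force: [2.6, 3.9, 5.2]
gripper_width: 0.0385
gripper_force: 53.0
```

Emit:
drive_tool(increments="-0.5 0 0 0.08 0 0 0.12; -0.5 0 0 0.08 0 0 0.12; -0.5 0 0 0.08 0 0 0.12; -0.5 0 0 0.08 0 0 0.12; -0.5 0 0 0.08 0 0 0.12")

```text
time_s: 16.02
ee_pos: [0.5809, 0.1214, 0.1115]
tcp_rot: [[0.021, 1.0, 0.002], [1.0, -0.021, 0.001], [0.001, 0.002, -1.0]]
wrist_force: [2.1, 2.9, 5.4]
gripper_width: 0.038
gripper_force: 53.0
```

Emit:
drive_tool(increments="-0.5 0 0 0.08 0 0 0.12; -0.5 0 0 0.08 0 0 0.12; -0.5 0 0 0.03 0 0 0.06; -0.5 0 0 0 0 0 0; -0.5 0 0 0 0 0 0")

```text
time_s: 16.43
ee_pos: [0.5808, 0.1213, 0.1116]
tcp_rot: [[-0.27, 0.963, 0.002], [0.963, 0.27, 0.001], [0.0, 0.002, -1.0]]
wrist_force: [1.3, 3.4, 5.7]
gripper_width: 0.0386
gripper_force: 53.1
```

```bash
python3 st.py
```

```text
t 16.43 p [0.5808 0.1213 0.1116] yaw 1.844 q6 -0.071 F [1.3 3.4 5.7] T [ 0.483 -0.264 -0.017] tau6 -0.243
```

Emit:
drive_tool(increments="-0.5 0 0 0 0 0 0; -0.5 0 0 0 0 0 0; -0.5 0 0 0 0 0 0; -0.5 0 0 0 0 0 0; -0.5 0 0 0 0 0 0")

```text
time_s: 16.85
ee_pos: [0.5808, 0.1212, 0.1116]
tcp_rot: [[-0.269, 0.963, 0.002], [0.963, 0.269, 0.001], [0.0, 0.002, -1.0]]
wrist_force: [1.8, 2.6, 5.1]
gripper_width: 0.0387
gripper_force: 53.1
```

```bash
python3 st.py
python3 - <<'E'
from h import *
c=shot('wrist','w5')['pixels'][100:400,80:480,::-1];s=shot('scene','s5')['pixels'][130:290,270:470,::-1]
im=np.zeros((600,800,3),np.uint8);im[:300,:400]=c;im[:320,400:]=cv2.resize(s,(400,320))
im[300:,:400]=cv2.resize(s[:,40:160],(400,533))[100:400]
cv2.imwrite('pics/w5b.png',im)
E
```

```text
t 16.85 p [0.5808 0.1212 0.1116] yaw 1.844 q6 -0.07 F [1.8 2.6 5.1] T [ 0.576 -0.185  0.026] tau6 -0.007
```

View pics/w5b.png

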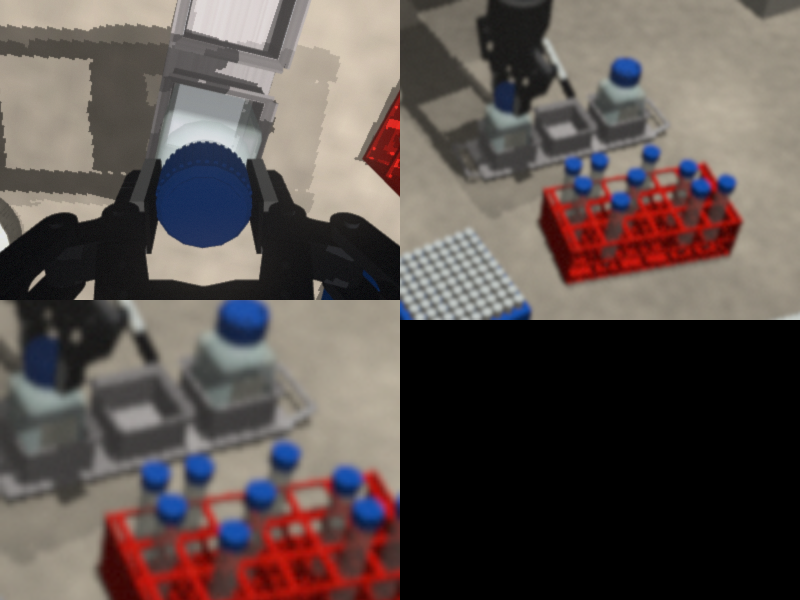

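The bottle stands upright in socket 0: its cap is at (205,195) in the left view, held between the fingers, and its body is seated at (510,140) in the scene view. The neighbouring things in view have not moved, so I'm handing it in.

```bash
python3 -c "
from rig import manip
print(manip.sign_off())"
```

```text
the job is handed in; nothing more can be done
None
```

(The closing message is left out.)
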